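Move the LED jars from the storage rack to the bench rack in the same order

ROBOT

A 6-joint arm with a two-finger parallel gripper is mounted at the origin on the work surface. World frame = base frame: x ahead of the robot, y to its left, z up, the work surface at z = 0. Lengths are in mm, angles in rad, forces in N, time in s.
With the tool pointing down it reaches from about 275 to 750 mm from the base axis. Payload 10.2 kg.
Tool frame: the origin (TCP) lies midway between the tips of the shut fingers; the grasp point (between the pads) lies grasp_offset behind it (grasp_offset is the distance from the TCP to the grasp point, in mm); x points along the fingers, z is the direction in which the jaws open and shut, and the axes are right-handed (so a half turn about x gives the same grasp; the last joint's range is limited). The gripper opens to 85 mm and grips with 20 to 120 N. Pads are 22 mm wide; open, the fingers measure 114 mm over their backs; the gripper's body (76 mm by 85 mm) begins 54 mm behind the grasp point. The pads swing forward as they close: fully open they stand 13 mm farther back than shut.
Start: joints at [1.124, 0.313, 1.498, -0, 1.331, -0.223], TCP at [116.529, 511.91, 231.294] pointing down, gripper open.
Joint ranges: [-2.94, 2.94], [-0.97, 2.17], [0.19, 2.56], [-1.23, 4.37], [0.02, 3.11], [-2.88, 2.88]. Speed limits (rad/s): [2.39, 2.39, 3.01, 3.14, 3.14, 3.14].

INTERFACE

Orientations are given as a unit quaternion [w, x, y, z].
In Python, from rig import sense, capture, calibration, finish_job, grasp_offset gives the robot as it stands.
- The arm moves only by the shell command python3 -m jog 'ROWS' [FORCE]. ROWS is JSON, a list of rows, each an object with "linear": the shift along the tool's x, y, z scaled (see below), a list of three; "rotation": the turn, a rotation vector about the tool's x, y, z scaled (see below), a list of three; "grip": the finger opening in mm, from 0 to 85.4. A call has 1 to 20 rows; each row is the pose to reach, as a shift and turn from the pose measured when the call began, along the tool's axes at that moment; what a row does not reach only later rows make up. The controller multiplies each number of a shift by 0.3 m and each number of a turn by 0.5 rad. A row lasts 1/12 s, in which the tool goes at most 41.7 mm and 7.16 degrees, less where a joint would pass 70% of its speed; a pose out of reach is approached as far as the arm can. A call with a number of a shift or a turn outside -1 to 1 is refused whole. A call with a gripper value outside its range is refused whole. The fingers move at their own pace and stop on an object; FORCE is the grip in N (left out, the last holds). Time passes only in rows, so rows that repeat a pose let the fingers close. It gives the time, the measured TCP pose, the force and the opening at its end, in the units of the state.
- sense(): the state, without advancing time (a new reading comes with each control period).
- capture(name): name is "scene" or "side" or "wrist"; returns (picture, depth): 420x560x3 uint8, red, green, blue; 420x560 float32, mm along the optical axis (not along the pixel's ray), 0 where there is no reading.
- calibration(name): a dict with "intrinsics" (3x3 intrinsics, pixels), "dist" ([k1, k2, p1, p2, k3] as OpenCV has them; the pictures are not rectified), "world_from_camera" (4x4, takes a point from camera to world coordinates). Camera axes: x right, y up, looking along -z (the intrinsics and any distortion apply to the point x, -y, -z); pixel columns grow to the right and rows downward; lengths in mm; the calibration is good to about 2 mm. A picture is of the moment at which its call begins: read the wrist's pose just before it. calibration takes no time and is no camera call; for the wrist camera it gives the pose at the moment of the call.
- finish_job(): hands the job in, once; it reports no verdict.
The state is a dict: "time_s": time; "joints": joint angles; "dq": joint speeds; "tau": joint torques, N m; "eef_pos": TCP position; "ee_rot": TCP orientation; "force": force on the tool from outside, world axes, zero at the start; "wrist_torque": the same for the moment, N m; "grip_width": opening from 0.0 (shut) to 1.0 (fully open).
Only numpy, scipy, OpenCV 4.12 (cv2) and the standard library are available. Lean on these libraries where they do the work, as an engineer would, in place of code of your own. Each camera call takes 0.05 s, during which the arm holds its last target.

TASK

Bring the four LED jars from the grey storage rack over to the empty black bench rack, one in each bay, so that they stand there in the same left-to-right order as they do now (the colour chips on the storage rack go on showing that order). Set each jar down upright and let go of it, without tipping or dropping any, and leave the pliers, the screwdriver and the yellow bin where they are.

Things in the scene. Friction and masses are not known exactly. Their poses are not given: they have to be found in the camera images.
- jar_red_mid (a point): LED jar with a red screw cap and red LEDs in its clear glass, round, upright, 70 mm tall, about 90 g; glass 36 mm in diameter up to 50 mm, cap 38 mm in diameter from 54 mm to the top. The point is the jar's centre, 35 mm above its underside; z is the jar's axis, up. It stands in a bay of the storage rack, underside 4 mm above the bench.
- jar_yellow_mid (a point): LED jar with a yellow screw cap and yellow LEDs in its clear glass, round, upright, 70 mm tall, about 90 g; glass 36 mm in diameter up to 50 mm, cap 38 mm in diameter from 54 mm to the top. The point is the jar's centre, 35 mm above its underside; z is the jar's axis, up. It stands in a bay of the storage rack, underside 4 mm above the bench.
- jar_green_mid (a point): LED jar with a green screw cap and green LEDs in its clear glass, round, upright, 70 mm tall, about 90 g; glass 36 mm in diameter up to 50 mm, cap 38 mm in diameter from 54 mm to the top. The point is the jar's centre, 35 mm above its underside; z is the jar's axis, up. It stands in a bay of the storage rack, underside 4 mm above the bench.
- jar_blue_mid (a point): LED jar with a blue screw cap and blue LEDs in its clear glass, round, upright, 70 mm tall, about 90 g; glass 36 mm in diameter up to 50 mm, cap 38 mm in diameter from 54 mm to the top. The point is the jar's centre, 35 mm above its underside; z is the jar's axis, up. It stands in a bay of the storage rack, underside 4 mm above the bench.
- chip_red: red colour chip, 44 x 16 x 2 mm, fixed flat on the front ledge of the storage rack, in front of the bay (centred on it, 46 mm from its centre) in which the red jar stands at the start; it stays there. Origin: centre of its underside; y along the row.
- chip_yellow: yellow colour chip, 44 x 16 x 2 mm, fixed flat on the front ledge of the storage rack, in front of the bay (centred on it, 46 mm from its centre) in which the yellow jar stands at the start; it stays there. Origin: centre of its underside; y along the row.
- chip_green: green colour chip, 44 x 16 x 2 mm, fixed flat on the front ledge of the storage rack, in front of the bay (centred on it, 46 mm from its centre) in which the green jar stands at the start; it stays there. Origin: centre of its underside; y along the row.
- chip_blue: blue colour chip, 44 x 16 x 2 mm, fixed flat on the front ledge of the storage rack, in front of the bay (centred on it, 46 mm from its centre) in which the blue jar stands at the start; it stays there. Origin: centre of its underside; y along the row.
- storage_rack: Fixed grey steel rack, 252 mm long, holds the jars at the start. Four bays 57 mm (y) x 66 mm (x), centres at x = 0, y = 90, 30, -30, -90 mm (left to right); floor 4 mm, dividers 13 mm above the bench. Back wall 14 mm high, front 12 mm, end cheeks 34 mm, chip ledge 8 mm high out to x = -57 mm. Only 12 to 32 mm between jars: grip across the row. Origin: underside, mid-row; x away from the robot, y left (yaw within 0.3 rad).
- bench_rack: Fixed black plastic rack, empty; left or right of the storage rack. Four bays 57 mm (y) x 66 mm (x), centres at x = 0, y = 90, 30, -30, -90 mm (left to right); floor 4 mm, dividers 13 mm above the bench. Outer walls 14 mm high, steel bow 37 mm high at each end (y = +-130 mm). A jar set down has its centre 39 mm above the bench. Origin: underside, mid-row; x away from the robot, y left (yaw within 0.3 rad).
- pliers: loose pliers with red handles, 160 mm long, 18 mm high, lying beyond the racks. To be left alone. Origin: underside, near the pivot
- screwdriver: loose green-handled screwdriver, about 210 mm long, lying beyond the racks, across the robot's view. To be left alone. Origin on its underside; x along it towards the tip
- parts_bin: loose yellow open parts bin, 110 x 100 x 55 mm, beyond the racks. To be left alone. Origin: centre of its underside

How it is judged:
By the outcome, as a careful person would: the job done as asked, in the order asked, and still so for the second after the job is handed in, with the robot touching nothing.
It also fails if it takes over 109 s, if anything falls off the work surface, if the arm or the gripper's body presses on something with over 40 N, if the wrist force passes 120 N, or if a joint passes its speed limit or range.

## Working session

There is one attempt and no reset: what is moved stays moved. The work goes in short steps, Python scripts to look and compute and a shell command to move; the robot and the scene stay as the last step left them, time stands still between calls to the robot, and variables do not carry over. Pictures are saved under pics/ and viewed, and the job is handed in when it is done.

```bash
ls; mkdir -p pics; python3 - <<'E'
from rig import *
import cv2, numpy as np
s=sense(); print(s)
print(grasp_offset if not callable(grasp_offset) else grasp_offset())
for n in ["scene","side"]:
    p,d=capture(n); cv2.imwrite(f"pics/{n}0.png",p[:,:,::-1]); np.savez(f"pics/{n}0.npz",p=p,d=d)
    c=calibration(n); print(n,c)
E
```

```text
pics
{'time_s': 0.0, 'joints': array([ 1.12360993e+00,  3.13454389e-01,  1.49848708e+00,  4.57779441e-05,
        1.33099736e+00, -2.23408465e-01]), 'dq': array([ 0.00038472, -0.00213929,  0.00052706,  0.00111765, -0.00111467,
        0.00071307]), 'tau': array([-7.61497608e-05, -4.12244332e+01, -2.59760177e+01, -5.67476161e-05,
        3.74759300e-03, -3.20469360e-05]), 'eef_pos': array([116.38930137, 511.65650595, 230.71401332]), 'ee_rot': array([ 0.5522682 , -0.44123545,  0.55313897,  0.44084963]), 'force': array([ 0.38055186, -0.69047856,  0.26333878]), 'wrist_torque': array([ 0.07248493, -0.03295672, -0.01946431]), 'grip_width': 0.9981121460675942}
18.700000000000003
scene {'intrinsics': array([[486.93372724,   0.        , 282.22419181],
       [  0.        , 486.93372724, 210.43001432],
       [  0.        ,   0.        ,   1.        ]]), 'dist': array([-0.14898984,  0.        ,  0.        ,  0.        ,  0.        ]), 'world_from_camera': array([[ 3.86368614e-01, -5.66453859e-01,  7.27907494e-01,
         1.26798364e+03],
       [ 9.22314860e-01,  2.30956940e-01, -3.09829293e-01,
        -3.05059867e+02],
       [ 7.38871115e-03,  7.91068213e-01,  6.11683325e-01,
         6.12707250e+02],
       [ 0.00000000e+00,  0.00000000e+00,  0.00000000e+00,
         1.00000000e+00]])}
side {'intrinsics': array([[425.37669356,   0.        , 278.03666983],
       [  0.        , 425.37669356, 206.71723142],
       [  0.        ,   0.        ,   1.        ]]), 'dist': array([-0.0806719,  0.       ,  0.       ,  0.       ,  0.       ]), 'world_from_camera': array([[-9.90987887e-01,  6.89172676e-02, -1.14862608e-01,
         5.16935294e+02],
       [-1.32293318e-01, -6.38052015e-01,  7.58543410e-01,
         5.66203136e+02],
       [-2.10115795e-02,  7.66902886e-01,  6.41419112e-01,
         5.54627404e+02],
       [ 0.00000000e+00,  0.00000000e+00,  0.00000000e+00,
         1.00000000e+00]])}
```

View pics/scene0.png

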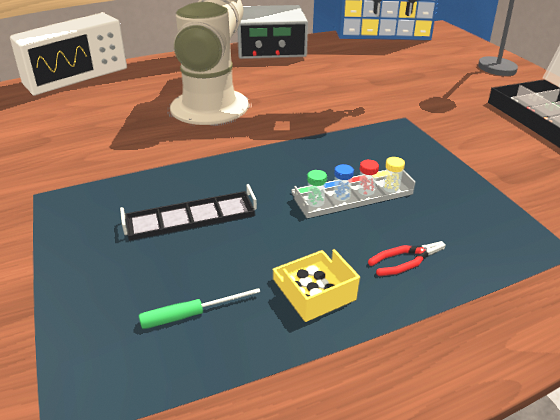

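View pics/side0.png

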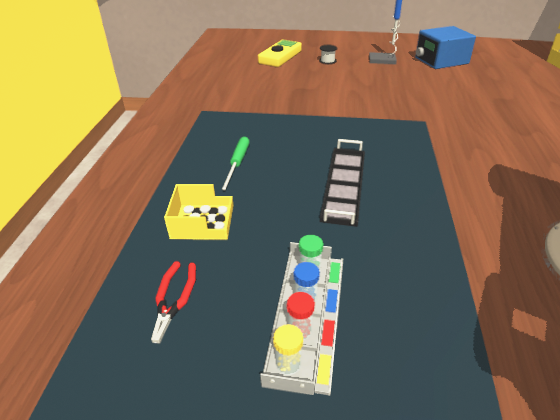

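```bash
cat > h.py <<'E'
from rig import *
import cv2, numpy as np
from scipy.spatial.transform import Rotation as R
def rays(c,uv):
    K,D,T=c['intrinsics'],c['dist'],c['world_from_camera']
    q=cv2.undistortPoints(np.asarray(uv,float).reshape(-1,1,2),K,D).reshape(-1,2)
    v=np.c_[q[:,0],-q[:,1],-np.ones(len(q))]
    return T[:3,3], v@T[:3,:3].T
def plane(c,uv,z):
    o,v=rays(c,uv); return o+v*((z-o[2])/v[:,2])[:,None]
def cloud(c,d):
    h,w=d.shape; u,v=np.meshgrid(np.arange(w),np.arange(h))
    o,r=rays(c,np.c_[u.ravel(),v.ravel()])
    P=(o+r*d.ravel()[:,None]).reshape(h,w,3); P[d==0]=np.nan
    return P
def rot():
    w=sense()['ee_rot']; return R.from_quat([w[1],w[2],w[3],w[0]])
HUE={'red':(172,6),'yellow':(22,34),'green':(50,80),'blue':(100,118)}
def cmask(p,name,smin=130,vmin=90):
    h=cv2.cvtColor(p,cv2.COLOR_RGB2HSV); a,b=HUE[name]
    H=h[...,0]; m=((H>=a)|(H<=b)) if a>b else ((H>=a)&(H<=b))
    return m&(h[...,1]>smin)&(h[...,2]>vmin)
E
python3 - <<'E'
from h import *
for n in ["scene","side"]:
    z=np.load(f"pics/{n}0.npz"); p,d=z['p'],z['d']; c=calibration(n); P=cloud(c,d)
    for k in HUE:
        m=cmask(p,k)
        t=m&(P[...,2]>66)&(P[...,2]<85)&(P[...,1]>-100)
        nn,l,st,ce=cv2.connectedComponentsWithStats(t.astype(np.uint8))
        i=1+np.argsort(-st[1:,4])[:2]
        for j in i[:1]:
            q=P[l==j]; print(n,k,st[j],'mean',q.mean(0).round(1),'mid',((np.percentile(q,2,axis=0)+np.percentile(q,98,axis=0))/2).round(1))
        t=m&(P[...,2]<22)&(P[...,2]>4)&(P[...,1]>0)&(P[...,0]<560)
        nn,l,st,ce=cv2.connectedComponentsWithStats(t.astype(np.uint8))
        for j in 1+np.argsort(-st[1:,4])[:2]:
            print('   chip?',st[j],plane(c,[ce[j]],10).round(1), P[l==j].mean(0).round(1))
p,d=capture("wrist"); cv2.imwrite("pics/w0.png",p[:,:,::-1]); c=calibration("wrist"); print(c)
E
```

```text
scene red [360 160  19  12 177] mean [549.6 196.5  71.5] mid [548.2 197.1  70.7]
   chip? [352 177   7   5  28] [[506.3 194.2  10. ]] [504.5 195.4   8.6]
   chip? [253  55   3   1   3] [[-316.5  255.2   10. ]] [-291.8  246.5   19.4]
scene yellow [363  19  15   4  49] mean [-365.6  754.    71.9] mid [-368.4  756.4   72.4]
   chip? [361  33  16   2  23] [[-390.4  773.2   10. ]] [-365.3  756.9   19.1]
   chip? [414  34  15   2  18] [[-315.6  973.3   10. ]] [-291.8  954.1   19. ]
scene green [308 171  19  12  70] mean [551.9  75.6  70. ] mid [545.3  78.8  70.1]
   chip? [299 188   8   4  17] [[499.4  68.8  10. ]] [496.7  70.1   7.9]
scene blue [335 164  18  13 179] mean [546.9 137.8  71.4] mid [545.2 138.9  70.3]
   chip? [334  22  98  18 213] [[-356.6  800.9   10. ]] [-359.5  803.3    9.5]
   chip? [437   0  61   6 190] [[-729.7 1576.7   10. ]] [-722.3 1572.6   12.5]
side red [287 292  28  24 518] mean [545.  200.4  71.6] mid [544.9 199.1  70.5]
   chip? [321 320  14  26 270] [[503.  202.2  10. ]] [503.  200.9   8.4]
   chip? [313 299   1   2   2] [[529.  143.4  10. ]] [528.8 151.5  20.
[... 382 characters left out ...]
140.4  70.4]
   chip? [326 289  11  23 203] [[500.  141.9  10. ]] [500.  140.2   7.9]
{'intrinsics': array([[316.90891027,   0.        , 278.98025608],
       [  0.        , 316.90891027, 210.66426621],
       [  0.        ,   0.        ,   1.        ]]), 'dist': array([-0.02422456,  0.        ,  0.        ,  0.        ,  0.        ]), 'world_from_camera': array([[ 2.20712061e-01, -9.41551299e-01, -2.54494278e-01,
         5.31246453e+01],
       [ 9.75338634e-01,  2.12836688e-01,  5.84388005e-02,
         5.25790516e+02],
       [-8.57409442e-04, -2.61116249e-01,  9.65306982e-01,
         3.73262547e+02],
       [ 0.00000000e+00,  0.00000000e+00,  0.00000000e+00,
         1.00000000e+00]])}
```

View pics/w0.png

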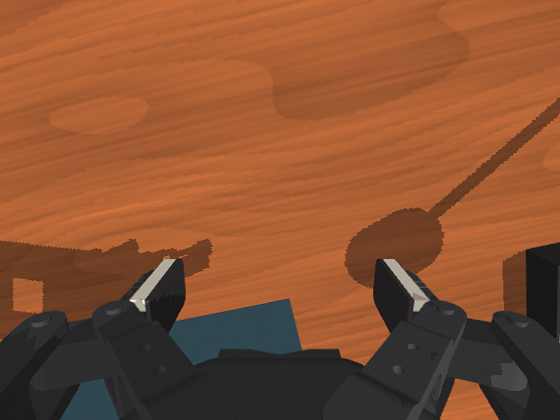

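```bash
python3 - <<'E'
from h import *
print(rot().as_matrix().round(3))
for n in ["scene","side"]:
    z=np.load(f"pics/{n}0.npz"); p,d=z['p'],z['d']; c=calibration(n); P=cloud(c,d)
    g=(P[...,0]>400)&(P[...,0]<560)&(P[...,1]<20)&(P[...,1]>-300)
    f=g&(abs(P[...,2])<30)
    hsv=cv2.cvtColor(p,cv2.COLOR_RGB2HSV)
    t=g&(P[...,2]>8)&(P[...,2]<45)
    q=P[t][:,:2].astype(np.float32); r=cv2.minAreaRect(q); print(n,len(q),r)
    b=g&(P[...,2]>25)&(P[...,2]<45)
    nn,l,st,ce=cv2.connectedComponentsWithStats(b.astype(np.uint8))
    for j in 1+np.argsort(-st[1:,4])[:3]: print(' bow',st[j],P[l==j].mean(0).round(1),P[l==j].min(0).round(),P[l==j].max(0).round())
    w=g&(hsv[...,1]<80)&(hsv[...,2]>120)&(P[...,2]<11)
    nn,l,st,ce=cv2.connectedComponentsWithStats(w.astype(np.uint8))
    for j in 1+np.argsort(-st[1:,4])[:5]: print(' floor',st[j],plane(c,[ce[j]],4).round(1),P[l==j].mean(0).round(1))
E
```

```text
[[-0.    -0.975  0.222]
 [-0.001  0.222  0.975]
 [-1.     0.    -0.001]]
scene 864 ((487.49810791015625, -172.76077270507812), (259.3432922363281, 81.42215728759766), 86.04132080078125)
 bow [247 184  10  20  62] [500.7 -47.2  33.1] [469. -51.  25.] [527. -43.  36.]
 floor [132 213  27  21 407] [[ 478.1 -266.5    4. ]] [ 475.4 -266.4    2.1]
 floor [161 208  28  20 395] [[ 482.4 -206.8    4. ]] [ 480.  -206.4    2.2]
 floor [190 203  28  19 376] [[ 486.7 -147.4    4. ]] [ 484.5 -146.9    2.4]
 floor [218 197  29  19 367] [[491.2 -87.4   4. ]] [488.9 -86.7   2.3]
 floor [253 200   1   7   7] [[497.3 -43.4   4. ]] [491.  -41.2  -0.9]
side 738 ((485.91937255859375, -172.76515197753906), (259.24932861328125, 74.26068115234375), 85.7647933959961)
 bow [324 209  31   9 114] [494.6 -46.6  33.2] [466. -53.  26.] [523. -42.  37.]
 floor [328 184  30  16 352] [[ 486.6 -150.2    4. ]] [ 486.6 -151.5    3.1]
 floor [331 169  28  13 291] [[ 482.4 -210.2    4. ]] [ 482.4 -211.4    3.2]
 floor [334 154  27  13 253] [[ 478.1 -270.8    4. ]] [ 478.1 -272.     3.3]
 floor [326 201  30  12 238] [[490.6 -99.5   4. ]] [ 490.6 -100.7    3. ]
 floor [327 213  24   6  90] [[493.8 -71.5   4. ]] [493.8 -72.8   2.9]
```

```bash
python3 -m jog '[{"linear":[0,-0.85,-0.543],"rotation":[1,0,0],"grip":85},{"linear":[0,-0.85,-0.543],"rotation":[1,0,0],"grip":85},{"linear":[0,-0.85,-0.543],"rotation":[1,0,0],"grip":85},{"linear":[0,-0.85,-0.543],"rotation":[1,0,0],"grip":85},{"linear":[0,-0.85,-0.543],"rotation":[1,0,0],"grip":85},{"linear":[0,-0.85,-0.543],"rotation":[1,0,0],"grip":85},{"linear":[0,-0.85,-0.543],"rotation":[1,0,0],"grip":85},{"linear":[0,-0.85,-0.543],"rotation":[1,0,0],"grip":85},{"linear":[0,-0.85,-0.543],"rotation":[1,0,0],"grip":85},{"linear":[0,-0.85,-0.543],"rotation":[1,0,0],"grip":85}]'
cat >> h.py <<'E'
def plan(x,y,z,yaw=-0.06):
    s=sense(); r=rot(); M=r.as_matrix()
    d=np.array([x,y,z])-s['eef_pos']
    zc=np.array([np.cos(yaw),np.sin(yaw),0]); xc=np.array([0,0,-1.]); T=np.c_[xc,np.cross(zc,xc),zc]
    rv=R.from_matrix(M.T@T).as_rotvec()
    print('t',round(s['time_s'],2),'pos',s['eef_pos'].round(1),'grip',round(s['grip_width'],3),'F',s['force'].round(1),'LIN',(M.T@d/300).round(3),'ROT',(rv/0.5).round(3))
E
python3 -c "
from h import *
plan(545,80,230)"
```

```text
time_s: 0.98
eef_pos: [328.8, 296.4, 230.9]
ee_rot: [0.644, -0.29, 0.645, 0.29]
force: [-0.2, 0.6, -0.3]
grip_width: 0.998
t 0.98 pos [328.8 296.4 230.9] grip 0.998 F [-0.2  0.6 -0.3] LIN [ 0.003 -1.018 -0.062] ROT [ 1.812e+00 -2.000e-03  1.000e-03]
```

```bash
python3 -c "
from h import *
plan(545,165,230)"; python3 -m jog '[{"linear":[0,-0.5,0.2],"rotation":[0.9,0,0],"grip":85},{"linear":[0,-0.7,0.3],"rotation":[0.9,0,0],"grip":85}]'
```

```text
t 0.98 pos [328.8 296.4 230.9] grip 0.998 F [-0.2  0.6 -0.3] LIN [ 0.002 -0.83   0.15 ] ROT [ 1.812e+00 -2.000e-03  1.000e-03]
time_s: 1.15
eef_pos: [406.9, 270.8, 231.3]
ee_rot: [0.676, -0.208, 0.676, 0.208]
force: [1.0, 1.1, 0.3]
grip_width: 0.995
```

```bash
python3 -c "
from h import *
plan(545,165,230)"
```

```text
t 1.15 pos [406.9 270.8 231.3] grip 0.995 F [1.  1.1 0.3] LIN [ 0.004 -0.55   0.183] ROT [ 1.313e+00 -1.000e-03  0.000e+00]
```

```bash
python3 -m jog '[{"linear":[0,-0.55,0.183],"rotation":[1,0,0],"grip":85},{"linear":[0,-0.55,0.183],"rotation":[1,0,0],"grip":85},{"linear":[0,-0.55,0.183],"rotation":[1,0,0],"grip":85},{"linear":[0,-0.55,0.183],"rotation":[1,0,0],"grip":85},{"linear":[0,-0.55,0.183],"rotation":[1,0,0],"grip":85},{"linear":[0,-0.55,0.183],"rotation":[1,0,0],"grip":85},{"linear":[0,-0.55,0.183],"rotation":[1,0,0],"grip":85}]' && python3 -m jog '[{"linear":[0,0,0],"rotation":[0.31,0,0],"grip":85},{"linear":[0,0,0],"rotation":[0.31,0,0],"grip":85},{"linear":[0,0,0],"rotation":[0.31,0,0],"grip":85},{"linear":[0,0,0],"rotation":[0.31,0,0],"grip":85},{"linear":[0,0,0],"rotation":[0.31,0,0],"grip":85}]'; python3 - <<'E'
from h import *
plan(545,165,230)
c=calibration("wrist")
p,d=capture("wrist"); cv2.imwrite("pics/w1.png",p[:,:,::-1]); np.savez("pics/w1.npz",p=p,d=d)
np.savez("pics/w1c.npz",**c)
P=cloud(c,d)
for k in HUE:
    m=cmask(p,k)
    for lo,hi,h in ((64,82,74),(5,16,10)):
        t=m&(P[...,2]>lo)&(P[...,2]<hi)
        nn,l,st,ce=cv2.connectedComponentsWithStats(t.astype(np.uint8))
        j=1+np.argmax(st[1:,4]) if nn>1 else None
        if j is None: print(k,'none'); continue
        (u,v),rr=cv2.minEnclosingCircle(np.argwhere(l==j)[:,::-1].astype(np.float32))
        print(k,h,st[j],'ctr',plane(c,[(u,v)],h)[0].round(1),'centroid',plane(c,[ce[j]],h)[0].round(1),'cloud',P[l==j].mean(0).round(1))
E
```

```text
time_s: 1.73
eef_pos: [544.1, 166.9, 230.9]
ee_rot: [0.706, -0.035, 0.707, 0.035]
force: [-1.0, 1.0, -1.1]
grip_width: 0.991
time_s: 2.15
eef_pos: [543.4, 167.9, 231.2]
ee_rot: [0.706, 0.019, 0.707, -0.019]
force: [0.6, 0.3, 0.1]
grip_width: 0.99
t 2.15 pos [543.4 167.9 231.2] grip 0.99 F [0.6 0.3 0.1] LIN [ 0.004 -0.009  0.006] ROT [ 0.014 -0.003 -0.   ]
red 74 [ 259  143   41   42 1241] ctr [545.9 198.1  74. ] centroid [545.9 198.2  74. ] cloud [545.9 198.1  73.6]
red 10 [435 161  20  80 883] ctr [740.8 137.2  10. ] centroid [737.6 137.2  10. ] cloud [737.2 136.9  10.8]
yellow 74 [ 267   78   43   45 1399] ctr [556.5 254.5  74. ] centroid [556.8 254.7  74. ] cloud [556.8 254.6  73.7]
yellow 10 [232  82  17  42 612] ctr [506.3 259.2  10. ] centroid [506.5 259.3  10. ] cloud [506.5 259.2   9.8]
green 74 [ 262  259   37   37 1031] ctr [540.7  81.2  74. ] centroid [540.6  80.8  74. ] cloud [540.6  80.2  73. ]
green 10 [240 239  13  33 400] ctr [498.8  80.2  10. ] centroid [498.8  80.2  10. ] cloud [498.7  80.    9.7]
blue 74 [ 260  203   39   39 1126] ctr [542.8 140.7  74. ] centroid [542.8 140.7  74. ] cloud [542.8 140.5  73.3]
blue 10 [238 191  14  36 456] ctr [501.1 139.6  10. ] centroid [501.5 139.7  10. ] cloud [501.4 139.5   9.7]
```

View pics/w1.png

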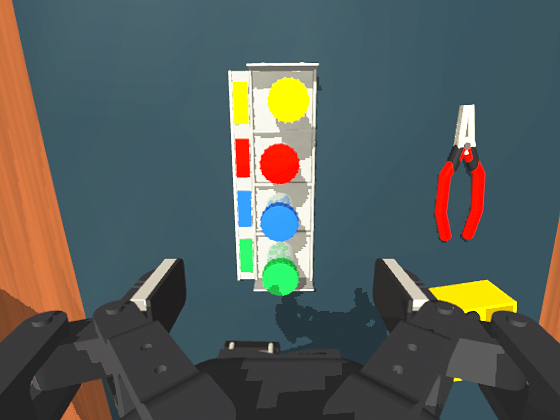

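```bash
python3 - <<'E'
from h import *
plan(540.7,80.8,100)
z=np.load("pics/side0.npz");P=cloud(calibration("side"),z['d']);m=cmask(z['p'],'yellow')&(P[...,0]>580)&(P[...,1]<200)&(P[...,1]>-200)
q=P[m];print(np.percentile(q,[1,99],axis=0).round())
E
```

```text
t 2.2 pos [543.6 167.6 231.1] grip 0.996 F [-0.5 -0.3  0.2] LIN [ 0.437 -0.29   0.006] ROT [ 0.013 -0.003 -0.   ]
[[700. -83.  -0.]
 [816.  25.  55.]]
```

```bash
python3 -m jog '[{"linear":[0.437,-0.29,0.006],"rotation":[0.013,0,0],"grip":85},{"linear":[0.437,-0.29,0.006],"rotation":[0.013,0,0],"grip":85},{"linear":[0.437,-0.29,0.006],"rotation":[0.013,0,0],"grip":85},{"linear":[0.437,-0.29,0.006],"rotation":[0.013,0,0],"grip":85},{"linear":[0.437,-0.29,0.006],"rotation":[0.013,0,0],"grip":85},{"linear":[0.437,-0.29,0.006],"rotation":[0.013,0,0],"grip":85},{"linear":[0.437,-0.29,0.006],"rotation":[0.013,0,0],"grip":85}]'; python3 -c "
from h import *
plan(540.7,80.8,40)"
```

```text
time_s: 2.78
eef_pos: [541.4, 81.3, 101.5]
ee_rot: [0.707, 0.021, 0.706, -0.021]
force: [-0.4, 0.5, 0.3]
grip_width: 0.997
t 2.78 pos [541.4  81.3 101.5] grip 0.997 F [-0.4  0.5  0.3] LIN [ 0.205 -0.002 -0.002] ROT [ 0.001  0.002 -0.001]
```

```bash
python3 -m jog '[{"linear":[0.1,0,0],"rotation":[0,0,0],"grip":85},{"linear":[0.205,0,0],"rotation":[0,0,0],"grip":85},{"linear":[0.205,0,0],"rotation":[0,0,0],"grip":85},{"linear":[0.205,0,0],"rotation":[0,0,0],"grip":70},{"linear":[0.205,0,0],"rotation":[0,0,0],"grip":60},{"linear":[0.205,0,0],"rotation":[0,0,0],"grip":50},{"linear":[0.205,0,0],"rotation":[0,0,0],"grip":42},{"linear":[0.205,0,0],"rotation":[0,0,0],"grip":30},{"linear":[0.205,0,0],"rotation":[0,0,0],"grip":30},{"linear":[0.205,0,0],"rotation":[0,0,0],"grip":30},{"linear":[0.205,0,0],"rotation":[0,0,0],"grip":30},{"linear":[0.205,0,0],"rotation":[0,0,0],"grip":30}]' 30; python3 - <<'E'
from h import *
plan(540.7,80.8,100)
p,d=capture("side"); cv2.imwrite("pics/s2.png",p[120:330,180:460,::-1].repeat(2,0).repeat(2,1))
E
```

```text
time_s: 3.78
eef_pos: [542.2, 81.4, 41.6]
ee_rot: [0.708, 0.021, 0.706, -0.021]
force: [-1.4, -0.1, 8.1]
grip_width: 0.434
t 3.78 pos [542.2  81.4  41.6] grip 0.434 F [-1.4 -0.1  8.1] LIN [-0.195 -0.002 -0.004] ROT [ 0.001  0.007 -0.001]
```

View pics/s2.png

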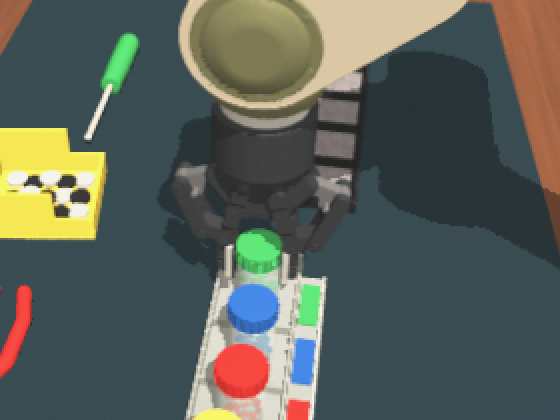

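```bash
python3 -m jog '[{"linear":[-0.03,0,0],"rotation":[0,0,0],"grip":30},{"linear":[-0.1,0,0],"rotation":[0,0,0],"grip":30},{"linear":[-0.2,0,0],"rotation":[0,0,0],"grip":30},{"linear":[-0.233,0,0],"rotation":[0,0,0],"grip":30},{"linear":[-0.233,0,0],"rotation":[0,0,0],"grip":30},{"linear":[-0.233,0,0],"rotation":[0,0,0],"grip":30}]'; python3 - <<'E'
from h import *
plan(480.5,-263.5,110)
p,d=capture("side"); cv2.imwrite("pics/s3.png",p[120:330,180:460,::-1].repeat(2,0).repeat(2,1))
p,d=capture("wrist"); cv2.imwrite("pics/w3.png",p[:,:,::-1])
E
```

```text
time_s: 4.33
eef_pos: [541.8, 81.4, 111.4]
ee_rot: [0.708, 0.021, 0.705, -0.021]
force: [-0.7, -0.4, -2.3]
grip_width: 0.436
t 4.33 pos [541.8  81.4 111.4] grip 0.436 F [-0.7 -0.4 -2.3] LIN [ 0.004 -1.16  -0.136] ROT [ 0.001  0.007 -0.001]
```

View pics/s3.png

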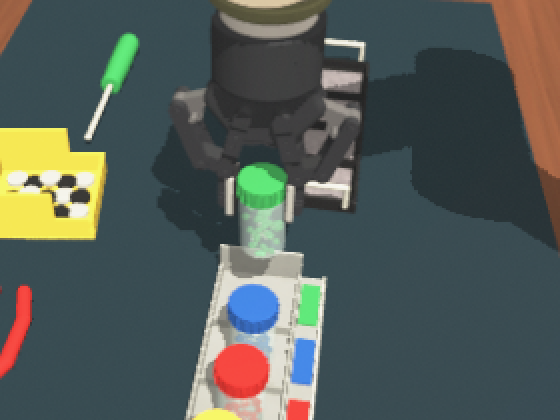

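View pics/w3.png

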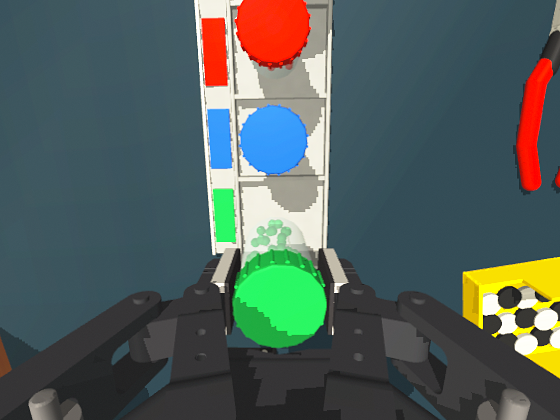

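```bash
python3 -m jog '[{"linear":[0,-0.1,-0.01],"rotation":[0,0,0],"grip":30},{"linear":[0,-0.2,-0.02],"rotation":[0,0,0],"grip":30},{"linear":[0,-0.31,-0.03],"rotation":[0,0,0],"grip":30},{"linear":[0,-0.42,-0.04],"rotation":[0,0,0],"grip":30},{"linear":[0,-0.53,-0.05],"rotation":[0,0,0],"grip":30},{"linear":[0,-0.64,-0.06],"rotation":[0,0,0],"grip":30},{"linear":[0,-0.75,-0.08],"rotation":[0,0,0],"grip":30},{"linear":[0,-0.86,-0.1],"rotation":[0,0,0],"grip":30},{"linear":[0,-0.94,-0.12],"rotation":[0,0,0],"grip":30},{"linear":[0,-0.98,-0.136],"rotation":[0,0,0],"grip":30},{"linear":[0,-0.98,-0.136],"rotation":[0,0,0],"grip":30}]' && python3 -m jog '[{"linear":[0,-0.08,0],"rotation":[0,0,0],"grip":30},{"linear":[0,-0.15,0],"rotation":[0,0,0],"grip":30},{"linear":[0,-0.18,0],"rotation":[0,0,0],"grip":30},{"linear":[0,-0.18,0],"rotation":[0,0,0],"grip":30},{"linear":[0,-0.18,0],"rotation":[0,0,0],"grip":30}]'; python3 - <<'E'
from h import *
plan(480.5,-263.5,110)
c=calibration("wrist");p,d=capture("wrist"); cv2.imwrite("pics/w4.png",p[:,:,::-1])
np.savez("pics/w4.npz",p=p,d=d,**c)
P=cloud(c,d); hsv=cv2.cvtColor(p,cv2.COLOR_RGB2HSV)
w=(hsv[...,1]<80)&(hsv[...,2]>110)&(P[...,2]<9)&(P[...,2]>-3)
nn,l,st,ce=cv2.connectedComponentsWithStats(w.astype(np.uint8))
for j in 1+np.argsort(-st[1:,4])[:6]: print(st[j],cv2.minAreaRect(plane(c,np.argwhere(l==j)[:,::-1],4)[:,:2].astype(np.float32)))
E
```

```text
time_s: 5.35
eef_pos: [481.8, -211.2, 108.8]
ee_rot: [0.706, 0.023, 0.707, -0.022]
force: [0.3, 0.0, -1.4]
grip_width: 0.435
time_s: 5.77
eef_pos: [478.5, -263.9, 108.3]
ee_rot: [0.706, 0.023, 0.707, -0.021]
force: [-0.1, 0.2, -1.2]
grip_width: 0.433
t 5.77 pos [ 478.5 -263.9  108.3] grip 0.433 F [-0.1  0.2 -1.2] LIN [-0.006  0.002  0.006] ROT [-0.004 -0.004 -0.005]
[ 239   13   85   78 6327] ((487.84051513671875, -148.2840118408203), (50.74184799194336, 59.258121490478516), 86.00460815429688)
[ 241  103   80   69 5269] ((483.52166748046875, -208.1529083251953), (50.78099822998047, 59.08641052246094), 85.7435302734375)
[ 242  183   75   63 3096] ((479.1752014160156, -268.55194091796875), (51.40422821044922, 59.0684700012207), 85.68082427978516)
[  91    0   76   35 1542] ((382.3887939453125, -118.20380401611328), (21.701814651489258, 52.30140686035156), 85.63217163085938)
[122  48  50   9 248] ((391.5729064941406, -141.57513427734375), (4.526010036468506, 35.64262771606445), 89.274658203125)
[129  10   8   8  17] ((385.4469299316406, -115.73450469970703), (5.965692520141602, 1.80460786819458), 35.33148193359375)
```

View pics/w4.png

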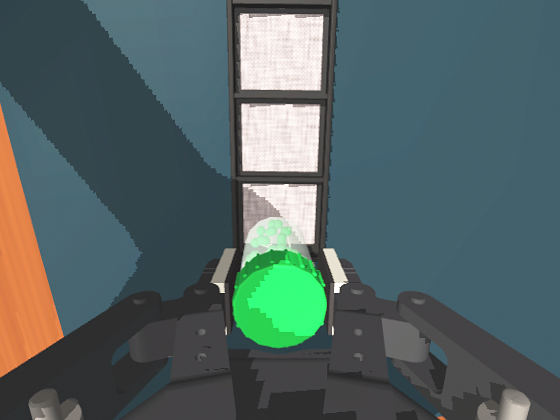

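```bash
python3 -c "
from h import *
plan(479.2,-268,43,-0.072)"; python3 -m jog '[{"linear":[0.04,-0.014,0.002],"rotation":[0.02,0,0],"grip":30},{"linear":[0.1,-0.014,0.002],"rotation":[0.02,0,0],"grip":30},{"linear":[0.17,-0.014,0.002],"rotation":[0.02,0,0],"grip":30},{"linear":[0.2,-0.014,0.002],"rotation":[0.02,0,0],"grip":30},{"linear":[0.207,-0.014,0.002],"rotation":[0.02,0,0],"grip":30},{"linear":[0.207,-0.014,0.002],"rotation":[0.02,0,0],"grip":30},{"linear":[0.207,-0.014,0.002],"rotation":[0.02,0,0],"grip":30}]'; python3 - <<'E'
from h import *
plan(479.2,-268,42,-0.072)
p,d=capture("scene"); cv2.imwrite("pics/sc5.png",p[130:270,90:290,::-1].repeat(3,0).repeat(3,1))
E
```

```text
t 5.82 pos [ 478.6 -263.6  108.4] grip 0.435 F [ 0.4  0.4 -0.9] LIN [ 0.218 -0.015  0.003] ROT [ 0.021 -0.003 -0.005]
time_s: 6.4
eef_pos: [479.3, -267.8, 47.0]
ee_rot: [0.706, 0.026, 0.707, -0.025]
force: [-0.3, -0.9, -0.4]
grip_width: 0.439
t 6.4 pos [ 479.3 -267.8   47. ] grip 0.439 F [-0.3 -0.9 -0.4] LIN [ 0.017 -0.001 -0.   ] ROT [ 0.002 -0.001 -0.003]
```

View pics/sc5.png

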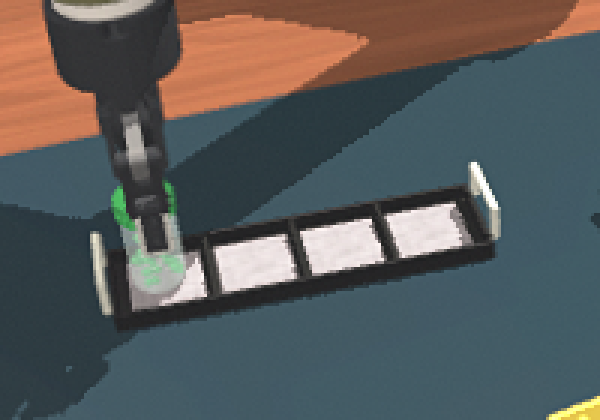

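```bash
python3 -m jog '[{"linear":[0.008,0,0],"rotation":[0,0,0],"grip":30},{"linear":[0.015,0,0],"rotation":[0,0,0],"grip":30},{"linear":[0.015,0,0],"rotation":[0,0,0],"grip":30},{"linear":[0.015,0,0],"rotation":[0,0,0],"grip":30}]'
```

```text
time_s: 6.78
eef_pos: [479.3, -267.9, 42.8]
ee_rot: [0.707, 0.026, 0.707, -0.025]
force: [-0.7, 0.2, -0.9]
grip_width: 0.432
```

```bash
python3 -m jog '[{"linear":[0.004,0,0],"rotation":[0,0,0],"grip":30},{"linear":[0.006,0,0],"rotation":[0,0,0],"grip":30},{"linear":[0.006,0,0],"rotation":[0,0,0],"grip":30}]'
```

```text
time_s: 7.03
eef_pos: [479.5, -268.3, 41.6]
ee_rot: [0.707, 0.025, 0.707, -0.025]
force: [-1.8, 0.6, 6.2]
grip_width: 0.437
```

```bash
python3 -m jog '[{"linear":[0,0,0],"rotation":[0,0,0],"grip":42},{"linear":[0,0,0],"rotation":[0,0,0],"grip":50},{"linear":[0,0,0],"rotation":[0,0,0],"grip":60},{"linear":[0,0,0],"rotation":[0,0,0],"grip":75},{"linear":[0,0,0],"rotation":[0,0,0],"grip":85},{"linear":[0,0,0],"rotation":[0,0,0],"grip":85},{"linear":[-0.05,0,0],"rotation":[0,0,0],"grip":85},{"linear":[-0.15,0,0],"rotation":[0,0,0],"grip":85},{"linear":[-0.25,0,0],"rotation":[0,0,0],"grip":85},{"linear":[-0.25,0,0],"rotation":[0,0,0],"grip":85},{"linear":[-0.25,0,0],"rotation":[0,0,0],"grip":85}]'; python3 - <<'E'
from h import *
plan(542.8,140.7,105)
p,d=capture("wrist"); cv2.imwrite("pics/w6.png",p[:,:,::-1])
p,d=capture("scene"); cv2.imwrite("pics/sc6.png",p[130:270,90:290,::-1].repeat(3,0).repeat(3,1))
E
```

```text
time_s: 7.95
eef_pos: [480.0, -268.7, 117.9]
ee_rot: [0.708, 0.025, 0.706, -0.026]
force: [-1.1, -0.2, -0.0]
grip_width: 0.998
t 7.95 pos [ 480.  -268.7  117.9] grip 0.998 F [-1.1 -0.2 -0. ] LIN [0.042 1.376 0.112] ROT [-0.022  0.005  0.003]
```

View pics/sc6.png

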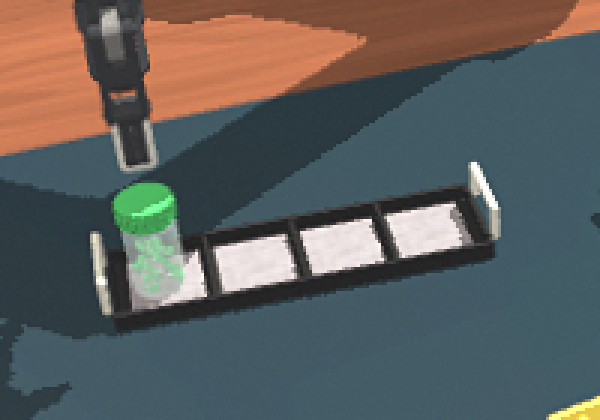

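```bash
python3 -m jog '[{"linear":[0,0.9,0.07],"rotation":[-0.022,0,0],"grip":85},{"linear":[0,0.9,0.07],"rotation":[-0.022,0,0],"grip":85},{"linear":[0,0.9,0.07],"rotation":[-0.022,0,0],"grip":85},{"linear":[0,0.9,0.07],"rotation":[-0.022,0,0],"grip":85},{"linear":[0,0.9,0.07],"rotation":[-0.022,0,0],"grip":85},{"linear":[0,0.9,0.07],"rotation":[-0.022,0,0],"grip":85},{"linear":[0,0.9,0.07],"rotation":[-0.022,0,0],"grip":85},{"linear":[0,0.9,0.07],"rotation":[-0.022,0,0],"grip":85}]'; python3 -c "
from h import *
plan(542.8,140.7,105)"
```

```text
time_s: 8.72
eef_pos: [518.7, 3.9, 114.8]
ee_rot: [0.706, 0.021, 0.708, -0.019]
force: [-1.0, 1.7, -0.3]
grip_width: 0.998
t 8.72 pos [518.7   3.9 114.8] grip 0.998 F [-1.   1.7 -0.3] LIN [0.034 0.46  0.055] ROT [ 0.009 -0.007 -0.005]
```

```bash
python3 -m jog '[{"linear":[0,0.46,0.055],"rotation":[0.009,0,0],"grip":85},{"linear":[0,0.46,0.055],"rotation":[0.009,0,0],"grip":85},{"linear":[0,0.46,0.055],"rotation":[0.009,0,0],"grip":85},{"linear":[0,0.46,0.055],"rotation":[0.009,0,0],"grip":85},{"linear":[0,0.46,0.055],"rotation":[0.009,0,0],"grip":85},{"linear":[0,0.46,0.055],"rotation":[0.009,0,0],"grip":85},{"linear":[0,0.46,0.055],"rotation":[0.009,0,0],"grip":85}]'; python3 - <<'E'
from h import *
plan(542.8,140.7,42)
c=calibration("wrist");p,d=capture("wrist");P=cloud(c,d);cv2.imwrite("pics/w7.png",p[:,:,::-1])
for k in HUE:
    m=cmask(p,k)&(P[...,2]>66)&(P[...,2]<80)
    if m.sum()>50: print(k,P[m].mean(0).round(1),m.sum())
E
```

```text
time_s: 9.3
eef_pos: [542.5, 139.7, 114.3]
ee_rot: [0.705, 0.022, 0.709, -0.021]
force: [-0.4, -0.3, -0.1]
grip_width: 0.995
t 9.3 pos [542.5 139.7 114.3] grip 0.995 F [-0.4 -0.3 -0.1] LIN [0.241 0.003 0.002] ROT [-0.002 -0.01  -0.004]
red [546.1 197.8  73.6] 3492
yellow [556.8 252.3  73.5] 4108
blue [542.9 140.4  73.4] 2898
```

View pics/w7.png

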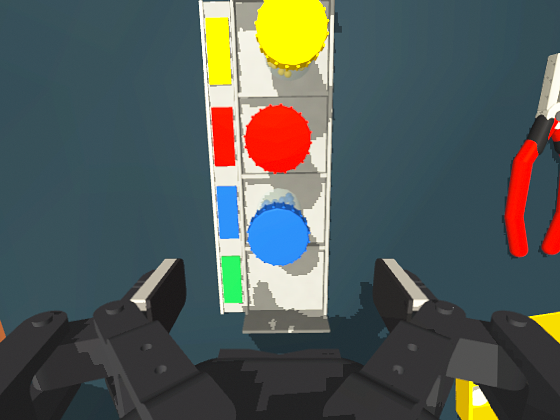

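Jars agree with the earlier fix; blue (px 278,235) lies between the fingers. Descend, grip, and lift blue.

```bash
python3 -m jog '[{"linear":[0.1,0.003,0.002],"rotation":[0,-0.01,0],"grip":85},{"linear":[0.2,0.003,0.002],"rotation":[0,-0.01,0],"grip":85},{"linear":[0.241,0.003,0.002],"rotation":[0,-0.01,0],"grip":85},{"linear":[0.241,0.003,0.002],"rotation":[0,-0.01,0],"grip":85},{"linear":[0.241,0.003,0.002],"rotation":[0,-0.01,0],"grip":70},{"linear":[0.241,0.003,0.002],"rotation":[0,-0.01,0],"grip":60},{"linear":[0.241,0.003,0.002],"rotation":[0,-0.01,0],"grip":50},{"linear":[0.241,0.003,0.002],"rotation":[0,-0.01,0],"grip":42},{"linear":[0.241,0.003,0.002],"rotation":[0,-0.01,0],"grip":30},{"linear":[0.241,0.003,0.002],"rotation":[0,-0.01,0],"grip":30},{"linear":[0.241,0.003,0.002],"rotation":[0,-0.01,0],"grip":30},{"linear":[0.241,0.003,0.002],"rotation":[0,-0.01,0],"grip":30},{"linear":[0.241,0.003,0.002],"rotation":[0,-0.01,0],"grip":30}]' 30 && python3 -m jog '[{"linear":[-0.03,0,0],"rotation":[0,0,0],"grip":30},{"linear":[-0.1,0,0],"rotation":[0,0,0],"grip":30},{"linear":[-0.2,0,0],"rotation":[0,0,0],"grip":30},{"linear":[-0.233,0,0],"rotation":[0,0,0],"grip":30},{"linear":[-0.233,0,0],"rotation":[0,0,0],"grip":30}]'; python3 - <<'E'
from h import *
plan(483.5,-208,110,-0.072)
p,d=capture("side"); cv2.imwrite("pics/s8.png",p[120:330,180:460,::-1].repeat(2,0).repeat(2,1))
E
```

```text
time_s: 10.43
eef_pos: [543.4, 140.6, 43.2]
ee_rot: [0.707, 0.022, 0.706, -0.021]
force: [-1.1, 0.5, 5.8]
grip_width: 0.435
time_s: 10.85
eef_pos: [544.6, 140.6, 115.9]
ee_rot: [0.709, 0.023, 0.704, -0.021]
force: [0.1, -0.6, -1.5]
grip_width: 0.436
t 10.85 pos [544.6 140.6 115.9] grip 0.436 F [ 0.1 -0.6 -1.5] LIN [ 0.015 -1.172 -0.132] ROT [ 0.021  0.015 -0.006]
```

View pics/s8.png

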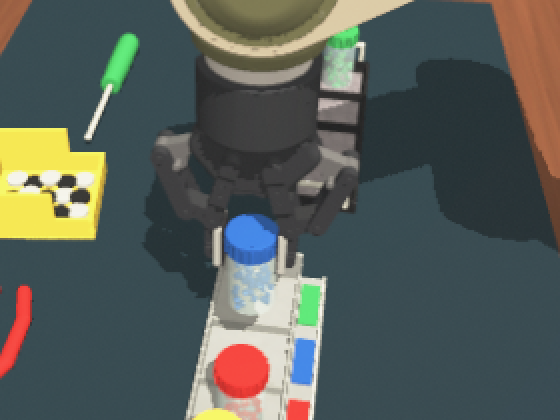

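```bash
python3 -m jog '[{"linear":[0,-0.1,-0.01],"rotation":[0.01,0.015,0],"grip":30},{"linear":[0,-0.2,-0.02],"rotation":[0.02,0.015,0],"grip":30},{"linear":[0,-0.31,-0.03],"rotation":[0.02,0.015,0],"grip":30},{"linear":[0,-0.42,-0.04],"rotation":[0.02,0.015,0],"grip":30},{"linear":[0,-0.53,-0.05],"rotation":[0.02,0.015,0],"grip":30},{"linear":[0,-0.64,-0.06],"rotation":[0.02,0.015,0],"grip":30},{"linear":[0,-0.75,-0.08],"rotation":[0.02,0.015,0],"grip":30},{"linear":[0,-0.86,-0.1],"rotation":[0.02,0.015,0],"grip":30},{"linear":[0,-0.94,-0.12],"rotation":[0.02,0.015,0],"grip":30},{"linear":[0,-0.98,-0.13],"rotation":[0.02,0.015,0],"grip":30},{"linear":[0,-0.98,-0.13],"rotation":[0.02,0.015,0],"grip":30}]' && python3 -c "
from h import *
plan(483.5,-208,50,-0.072)"
```

```text
time_s: 11.82
eef_pos: [485.5, -152.1, 111.5]
ee_rot: [0.705, 0.027, 0.709, -0.025]
force: [-0.2, 0.7, -1.8]
grip_width: 0.433
t 11.82 pos [ 485.5 -152.1  111.5] grip 0.433 F [-0.2  0.7 -1.8] LIN [ 0.205 -0.187  0.008] ROT [-0.005 -0.011 -0.006]
```

```bash
python3 -m jog '[{"linear":[0,-0.08,0],"rotation":[0,-0.01,0],"grip":30},{"linear":[0,-0.15,0.005],"rotation":[0,-0.01,0],"grip":30},{"linear":[0,-0.187,0.008],"rotation":[0,-0.01,0],"grip":30},{"linear":[0.04,-0.187,0.008],"rotation":[0,-0.01,0],"grip":30},{"linear":[0.1,-0.187,0.008],"rotation":[0,-0.01,0],"grip":30},{"linear":[0.17,-0.187,0.008],"rotation":[0,-0.01,0],"grip":30},{"linear":[0.2,-0.187,0.008],"rotation":[0,-0.01,0],"grip":30},{"linear":[0.21,-0.187,0.008],"rotation":[0,-0.01,0],"grip":30},{"linear":[0.21,-0.187,0.008],"rotation":[0,-0.01,0],"grip":30},{"linear":[0.21,-0.187,0.008],"rotation":[0,-0.01,0],"grip":30}]'; python3 - <<'E'
from h import *
plan(483.5,-208,43,-0.072)
p,d=capture("scene"); cv2.imwrite("pics/sc9.png",p[130:270,90:290,::-1].repeat(3,0).repeat(3,1))
E
```

```text
time_s: 12.65
eef_pos: [483.9, -207.9, 49.0]
ee_rot: [0.707, 0.027, 0.707, -0.025]
force: [-0.2, -0.5, -1.7]
grip_width: 0.434
t 12.65 pos [ 483.9 -207.9   49. ] grip 0.434 F [-0.2 -0.5 -1.7] LIN [ 0.02  -0.    -0.001] ROT [-0.004  0.    -0.006]
```

View pics/sc9.png

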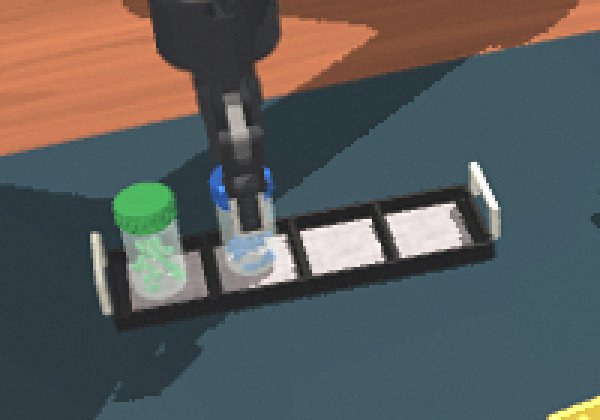

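Blue hangs just over bay 3, upright. Lower to contact.

```bash
python3 -m jog '[{"linear":[0.01,0,0],"rotation":[0,0,0],"grip":30},{"linear":[0.017,0,0],"rotation":[0,0,0],"grip":30},{"linear":[0.02,0,0],"rotation":[0,0,0],"grip":30},{"linear":[0.02,0,0],"rotation":[0,0,0],"grip":30},{"linear":[0.02,0,0],"rotation":[0,0,0],"grip":30}]'
```

```text
time_s: 13.12
eef_pos: [484.1, -208.1, 43.4]
ee_rot: [0.707, 0.027, 0.706, -0.025]
force: [0.4, -1.2, 0.3]
grip_width: 0.428
```

```bash
python3 -m jog '[{"linear":[0.003,0,0],"rotation":[0,0,0],"grip":30},{"linear":[0.004,0,0],"rotation":[0,0,0],"grip":30},{"linear":[0.004,0,0],"rotation":[0,0,0],"grip":30}]'
```

```text
time_s: 13.37
eef_pos: [484.2, -208.4, 43.2]
ee_rot: [0.707, 0.027, 0.706, -0.026]
force: [-3.5, 1.5, 10.0]
grip_width: 0.435
```

Contact. Release and rise.

```bash
python3 -m jog '[{"linear":[0,0,0],"rotation":[0,0,0],"grip":42},{"linear":[0,0,0],"rotation":[0,0,0],"grip":50},{"linear":[0,0,0],"rotation":[0,0,0],"grip":60},{"linear":[0,0,0],"rotation":[0,0,0],"grip":75},{"linear":[0,0,0],"rotation":[0,0,0],"grip":85},{"linear":[0,0,0],"rotation":[0,0,0],"grip":85},{"linear":[-0.05,0,0],"rotation":[0,0,0],"grip":85},{"linear":[-0.15,0,0],"rotation":[0,0,0],"grip":85},{"linear":[-0.25,0,0],"rotation":[0,0,0],"grip":85},{"linear":[-0.25,0,0],"rotation":[0,0,0],"grip":85},{"linear":[-0.25,0,0],"rotation":[0,0,0],"grip":85}]'; python3 - <<'E'
from h import *
plan(546.1,198,117)
p,d=capture("scene"); cv2.imwrite("pics/sc10.png",p[130:270,90:290,::-1].repeat(3,0).repeat(3,1))
E
```

```text
time_s: 14.28
eef_pos: [484.6, -208.9, 119.4]
ee_rot: [0.708, 0.026, 0.705, -0.026]
force: [0.5, -0.5, -0.6]
grip_width: 0.997
t 14.28 pos [ 484.6 -208.9  119.4] grip 0.997 F [ 0.5 -0.5 -0.6] LIN [0.008 1.368 0.104] ROT [-0.028  0.008 -0.   ]
```

View pics/sc10.png

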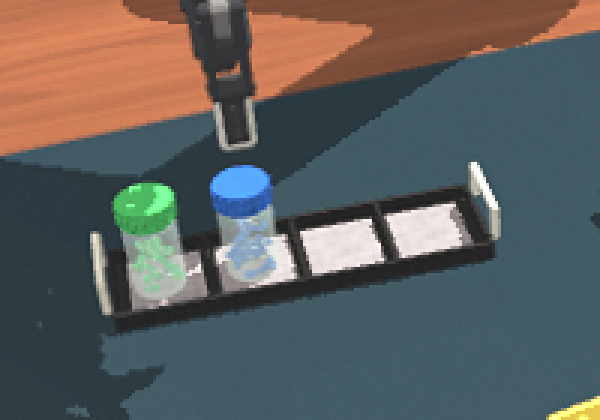

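Green and blue both stand free in bays 4 and 3. On to red.

```bash
python3 -m jog '[{"linear":[0,0.9,0.07],"rotation":[-0.028,0.008,0],"grip":85},{"linear":[0,0.9,0.07],"rotation":[-0.028,0.008,0],"grip":85},{"linear":[0,0.9,0.07],"rotation":[-0.028,0.008,0],"grip":85},{"linear":[0,0.9,0.07],"rotation":[-0.028,0.008,0],"grip":85},{"linear":[0,0.9,0.07],"rotation":[-0.028,0.008,0],"grip":85},{"linear":[0,0.9,0.07],"rotation":[-0.028,0.008,0],"grip":85},{"linear":[0,0.9,0.07],"rotation":[-0.028,0.008,0],"grip":85},{"linear":[0,0.9,0.07],"rotation":[-0.028,0.008,0],"grip":85}]'; python3 -c "
from h import *
plan(546.1,198,112)"
```

```text
time_s: 15.0
eef_pos: [524.2, 63.2, 117.0]
ee_rot: [0.705, 0.02, 0.709, -0.019]
force: [0.1, -0.5, -0.2]
grip_width: 0.993
t 15.0 pos [524.2  63.2 117. ] grip 0.993 F [ 0.1 -0.5 -0.2] LIN [0.017 0.453 0.048] ROT [ 0.009 -0.01  -0.005]
```

```bash
python3 -m jog '[{"linear":[0.01,0.45,0.048],"rotation":[0.009,-0.01,0],"grip":85},{"linear":[0.01,0.453,0.048],"rotation":[0.009,-0.01,0],"grip":85},{"linear":[0.01,0.453,0.048],"rotation":[0.009,-0.01,0],"grip":85},{"linear":[0.01,0.453,0.048],"rotation":[0.009,-0.01,0],"grip":85},{"linear":[0.01,0.453,0.048],"rotation":[0.009,-0.01,0],"grip":85},{"linear":[0.01,0.453,0.048],"rotation":[0.009,-0.01,0],"grip":85},{"linear":[0.01,0.453,0.048],"rotation":[0.009,-0.01,0],"grip":85}]'; python3 - <<'E'
from h import *
plan(546.1,198,42)
c=calibration("wrist");p,d=capture("wrist");P=cloud(c,d)
for k in HUE:
    m=cmask(p,k)&(P[...,2]>66)&(P[...,2]<80)
    if m.sum()>50: print(k,P[m].mean(0).round(1),m.sum())
E
```

```text
time_s: 15.58
eef_pos: [545.8, 196.9, 113.4]
ee_rot: [0.706, 0.022, 0.707, -0.021]
force: [-0.2, -0.2, 0.8]
grip_width: 0.996
t 15.58 pos [545.8 196.9 113.4] grip 0.996 F [-0.2 -0.2  0.8] LIN [0.238 0.003 0.001] ROT [-0.001 -0.004 -0.003]
red [546.1 199.   73.4] 2960
yellow [557.  255.1  73.6] 3555
```

```bash
python3 -m jog '[{"linear":[0.1,0.004,0.001],"rotation":[0,0,0],"grip":85},{"linear":[0.2,0.004,0.001],"rotation":[0,0,0],"grip":85},{"linear":[0.238,0.004,0.001],"rotation":[0,0,0],"grip":85},{"linear":[0.238,0.004,0.001],"rotation":[0,0,0],"grip":85},{"linear":[0.238,0.004,0.001],"rotation":[0,0,0],"grip":70},{"linear":[0.238,0.004,0.001],"rotation":[0,0,0],"grip":60},{"linear":[0.238,0.004,0.001],"rotation":[0,0,0],"grip":50},{"linear":[0.238,0.004,0.001],"rotation":[0,0,0],"grip":42},{"linear":[0.238,0.004,0.001],"rotation":[0,0,0],"grip":30},{"linear":[0.238,0.004,0.001],"rotation":[0,0,0],"grip":30},{"linear":[0.238,0.004,0.001],"rotation":[0,0,0],"grip":30},{"linear":[0.238,0.004,0.001],"rotation":[0,0,0],"grip":30},{"linear":[0.238,0.004,0.001],"rotation":[0,0,0],"grip":30}]' 30 && python3 -m jog '[{"linear":[-0.03,0,0],"rotation":[0,0,0],"grip":30},{"linear":[-0.1,0,0],"rotation":[0,0,0],"grip":30},{"linear":[-0.2,0,0],"rotation":[0,0,0],"grip":30},{"linear":[-0.233,0,0],"rotation":[0,0,0],"grip":30},{"linear":[-0.233,0,0],"rotation":[0,0,0],"grip":30}]'; python3 - <<'E'
from h import *
plan(487.8,-148,110,-0.072)
p,d=capture("side"); cv2.imwrite("pics/s11.png",p[120:330,180:460,::-1].repeat(2,0).repeat(2,1))
E
```

```text
time_s: 16.72
eef_pos: [546.7, 198.2, 43.4]
ee_rot: [0.707, 0.022, 0.707, -0.021]
force: [-2.4, 0.2, 5.9]
grip_width: 0.438
time_s: 17.13
eef_pos: [548.0, 198.3, 116.4]
ee_rot: [0.709, 0.023, 0.705, -0.02]
force: [0.0, -0.1, -0.6]
grip_width: 0.436
t 17.13 pos [548.  198.3 116.4] grip 0.436 F [ 0.  -0.1 -0.6] LIN [ 0.016 -1.165 -0.13 ] ROT [ 0.022  0.012 -0.007]
```

View pics/s11.png

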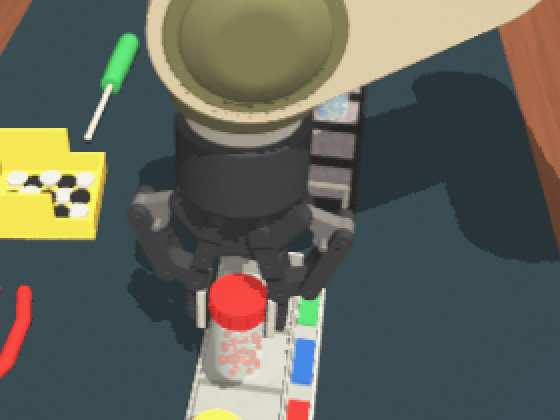

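Red is held upright. Carry it to bay 2.

```bash
python3 -m jog '[{"linear":[0,-0.1,-0.01],"rotation":[0.01,0.012,0],"grip":30},{"linear":[0,-0.2,-0.02],"rotation":[0.02,0.012,0],"grip":30},{"linear":[0,-0.31,-0.03],"rotation":[0.02,0.012,0],"grip":30},{"linear":[0,-0.42,-0.04],"rotation":[0.02,0.012,0],"grip":30},{"linear":[0,-0.53,-0.05],"rotation":[0.02,0.012,0],"grip":30},{"linear":[0,-0.64,-0.06],"rotation":[0.02,0.012,0],"grip":30},{"linear":[0,-0.75,-0.08],"rotation":[0.02,0.012,0],"grip":30},{"linear":[0,-0.86,-0.1],"rotation":[0.02,0.012,0],"grip":30},{"linear":[0,-0.94,-0.12],"rotation":[0.02,0.012,0],"grip":30},{"linear":[0,-0.98,-0.13],"rotation":[0.02,0.012,0],"grip":30},{"linear":[0,-0.98,-0.13],"rotation":[0.02,0.012,0],"grip":30}]' && python3 -c "
from h import *
plan(487.8,-148,49,-0.072)"
```

```text
time_s: 18.1
eef_pos: [488.8, -94.8, 111.8]
ee_rot: [0.704, 0.027, 0.709, -0.025]
force: [-0.0, 0.8, -0.7]
grip_width: 0.436
t 18.1 pos [488.8 -94.8 111.8] grip 0.436 F [-0.   0.8 -0.7] LIN [ 0.209 -0.178  0.011] ROT [-0.004 -0.013 -0.007]
```

```bash
python3 -m jog '[{"linear":[0,-0.08,0],"rotation":[0,-0.01,0],"grip":30},{"linear":[0,-0.15,0.005],"rotation":[0,-0.01,0],"grip":30},{"linear":[0,-0.178,0.01],"rotation":[0,-0.01,0],"grip":30},{"linear":[0.04,-0.178,0.01],"rotation":[0,-0.01,0],"grip":30},{"linear":[0.1,-0.178,0.01],"rotation":[0,-0.01,0],"grip":30},{"linear":[0.17,-0.178,0.01],"rotation":[0,-0.01,0],"grip":30},{"linear":[0.2,-0.178,0.01],"rotation":[0,-0.01,0],"grip":30},{"linear":[0.21,-0.178,0.01],"rotation":[0,-0.01,0],"grip":30},{"linear":[0.21,-0.178,0.01],"rotation":[0,-0.01,0],"grip":30},{"linear":[0.21,-0.178,0.01],"rotation":[0,-0.01,0],"grip":30}]'; python3 - <<'E'
from h import *
plan(487.8,-148,43,-0.072)
p,d=capture("scene"); cv2.imwrite("pics/sc12.png",p[130:270,90:290,::-1].repeat(3,0).repeat(3,1))
E
```

```text
time_s: 18.93
eef_pos: [487.9, -147.9, 49.2]
ee_rot: [0.706, 0.027, 0.707, -0.025]
force: [0.3, -0.5, -0.4]
grip_width: 0.433
t 18.93 pos [ 487.9 -147.9   49.2] grip 0.433 F [ 0.3 -0.5 -0.4] LIN [ 0.021 -0.    -0.   ] ROT [-0.004 -0.001 -0.006]
```

View pics/sc12.png

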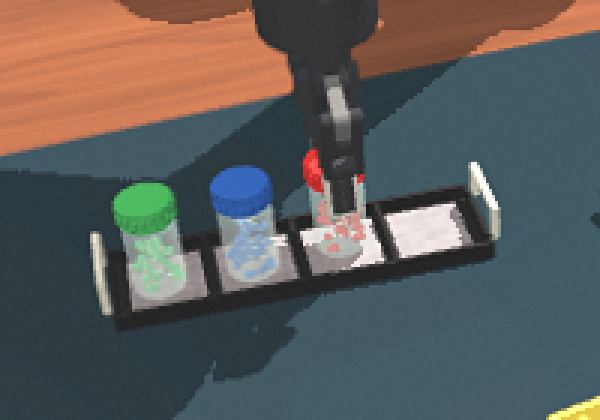

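```bash
python3 -m jog '[{"linear":[0.01,0,0],"rotation":[0,0,0],"grip":30},{"linear":[0.017,0,0],"rotation":[0,0,0],"grip":30},{"linear":[0.02,0,0],"rotation":[0,0,0],"grip":30},{"linear":[0.02,0,0],"rotation":[0,0,0],"grip":30},{"linear":[0.02,0,0],"rotation":[0,0,0],"grip":30}]'; python3 -m jog '[{"linear":[0.003,0,0],"rotation":[0,0,0],"grip":30},{"linear":[0.003,0,0],"rotation":[0,0,0],"grip":30}]'
```

```text
time_s: 19.4
eef_pos: [488.1, -148.1, 43.6]
ee_rot: [0.707, 0.027, 0.706, -0.025]
force: [0.6, 0.0, -0.2]
grip_width: 0.431
time_s: 19.57
eef_pos: [488.2, -148.3, 43.4]
ee_rot: [0.707, 0.027, 0.706, -0.025]
force: [-3.1, 0.0, 8.9]
grip_width: 0.434
```

Contact; release.

```bash
python3 -m jog '[{"linear":[0,0,0],"rotation":[0,0,0],"grip":42},{"linear":[0,0,0],"rotation":[0,0,0],"grip":50},{"linear":[0,0,0],"rotation":[0,0,0],"grip":60},{"linear":[0,0,0],"rotation":[0,0,0],"grip":75},{"linear":[0,0,0],"rotation":[0,0,0],"grip":85},{"linear":[0,0,0],"rotation":[0,0,0],"grip":85},{"linear":[-0.05,0,0],"rotation":[0,0,0],"grip":85},{"linear":[-0.15,0,0],"rotation":[0,0,0],"grip":85},{"linear":[-0.25,0,0],"rotation":[0,0,0],"grip":85},{"linear":[-0.25,0,0],"rotation":[0,0,0],"grip":85},{"linear":[-0.25,0,0],"rotation":[0,0,0],"grip":85}]'; python3 - <<'E'
from h import *
plan(556.8,255,117)
p,d=capture("scene"); cv2.imwrite("pics/sc13.png",p[130:270,90:290,::-1].repeat(3,0).repeat(3,1))
E
```

```text
time_s: 20.48
eef_pos: [488.8, -148.8, 119.6]
ee_rot: [0.708, 0.026, 0.705, -0.026]
force: [0.5, 0.2, -0.7]
grip_width: 0.994
t 20.48 pos [ 488.8 -148.8  119.6] grip 0.994 F [ 0.5  0.2 -0.7] LIN [0.01  1.359 0.127] ROT [-0.028  0.007 -0.002]
```

View pics/sc13.png

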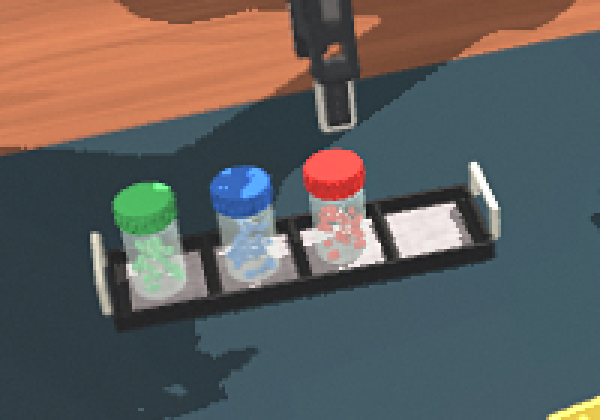

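Three stand upright in place. Now yellow.

```bash
python3 -m jog '[{"linear":[0,0.9,0.085],"rotation":[-0.028,0.008,0],"grip":85},{"linear":[0,0.9,0.085],"rotation":[-0.028,0.008,0],"grip":85},{"linear":[0,0.9,0.085],"rotation":[-0.028,0.008,0],"grip":85},{"linear":[0,0.9,0.085],"rotation":[-0.028,0.008,0],"grip":85},{"linear":[0,0.9,0.085],"rotation":[-0.028,0.008,0],"grip":85},{"linear":[0,0.9,0.085],"rotation":[-0.028,0.008,0],"grip":85},{"linear":[0,0.9,0.085],"rotation":[-0.028,0.008,0],"grip":85},{"linear":[0,0.9,0.085],"rotation":[-0.028,0.008,0],"grip":85}]'; python3 -c "
from h import *
plan(556.8,254.6,112)"
```

```text
time_s: 21.2
eef_pos: [532.8, 122.9, 117.3]
ee_rot: [0.705, 0.021, 0.709, -0.019]
force: [-0.1, -0.4, -0.6]
grip_width: 0.999
t 21.2 pos [532.8 122.9 117.3] grip 0.999 F [-0.1 -0.4 -0.6] LIN [0.018 0.443 0.056] ROT [ 0.009 -0.011 -0.005]
```

```bash
python3 -m jog '[{"linear":[0.01,0.443,0.056],"rotation":[0.009,-0.01,0],"grip":85},{"linear":[0.01,0.443,0.056],"rotation":[0.009,-0.01,0],"grip":85},{"linear":[0.01,0.443,0.056],"rotation":[0.009,-0.01,0],"grip":85},{"linear":[0.01,0.443,0.056],"rotation":[0.009,-0.01,0],"grip":85},{"linear":[0.01,0.443,0.056],"rotation":[0.009,-0.01,0],"grip":85},{"linear":[0.01,0.443,0.056],"rotation":[0.009,-0.01,0],"grip":85},{"linear":[0.01,0.443,0.056],"rotation":[0.009,-0.01,0],"grip":85}]'; python3 - <<'E'
from h import *
plan(556.8,254.8,42)
c=calibration("wrist");p,d=capture("wrist");P=cloud(c,d)
for k in HUE:
    m=cmask(p,k)&(P[...,2]>66)&(P[...,2]<80)
    if m.sum()>50: print(k,P[m].mean(0).round(1),m.sum())
E
```

```text
time_s: 21.78
eef_pos: [556.7, 253.2, 113.8]
ee_rot: [0.706, 0.022, 0.707, -0.021]
force: [1.0, -0.7, 0.4]
grip_width: 0.998
t 21.78 pos [556.7 253.2 113.8] grip 0.998 F [ 1.  -0.7  0.4] LIN [0.239 0.005 0.001] ROT [-0.002 -0.004 -0.004]
yellow [557.1 256.2  73.4] 2951
```

```bash
python3 -m jog '[{"linear":[0.1,0.006,0.001],"rotation":[0,0,0],"grip":85},{"linear":[0.2,0.006,0.001],"rotation":[0,0,0],"grip":85},{"linear":[0.239,0.006,0.001],"rotation":[0,0,0],"grip":85},{"linear":[0.239,0.006,0.001],"rotation":[0,0,0],"grip":85},{"linear":[0.239,0.006,0.001],"rotation":[0,0,0],"grip":70},{"linear":[0.239,0.006,0.001],"rotation":[0,0,0],"grip":60},{"linear":[0.239,0.006,0.001],"rotation":[0,0,0],"grip":50},{"linear":[0.239,0.006,0.001],"rotation":[0,0,0],"grip":42},{"linear":[0.239,0.006,0.001],"rotation":[0,0,0],"grip":30},{"linear":[0.239,0.006,0.001],"rotation":[0,0,0],"grip":30},{"linear":[0.239,0.006,0.001],"rotation":[0,0,0],"grip":30},{"linear":[0.239,0.006,0.001],"rotation":[0,0,0],"grip":30},{"linear":[0.239,0.006,0.001],"rotation":[0,0,0],"grip":30}]' 30 && python3 -m jog '[{"linear":[-0.03,0,0],"rotation":[0,0,0],"grip":30},{"linear":[-0.1,0,0],"rotation":[0,0,0],"grip":30},{"linear":[-0.2,0,0],"rotation":[0,0,0],"grip":30},{"linear":[-0.233,0,0],"rotation":[0,0,0],"grip":30},{"linear":[-0.233,0,0],"rotation":[0,0,0],"grip":30}]'; python3 - <<'E'
from h import *
plan(492.2,-88,110,-0.072)
p,d=capture("side"); cv2.imwrite("pics/s14.png",p[180:420,180:460,::-1].repeat(2,0).repeat(2,1))
E
```

```text
time_s: 22.92
eef_pos: [557.7, 255.2, 43.6]
ee_rot: [0.707, 0.023, 0.707, -0.021]
force: [-1.0, -0.2, 7.6]
grip_width: 0.431
time_s: 23.33
eef_pos: [558.9, 255.4, 116.6]
ee_rot: [0.709, 0.023, 0.705, -0.02]
force: [0.3, 0.5, -1.1]
grip_width: 0.436
t 23.33 pos [558.9 255.4 116.6] grip 0.436 F [ 0.3  0.5 -1.1] LIN [ 0.016 -1.156 -0.152] ROT [ 0.022  0.011 -0.009]
```

View pics/s14.png

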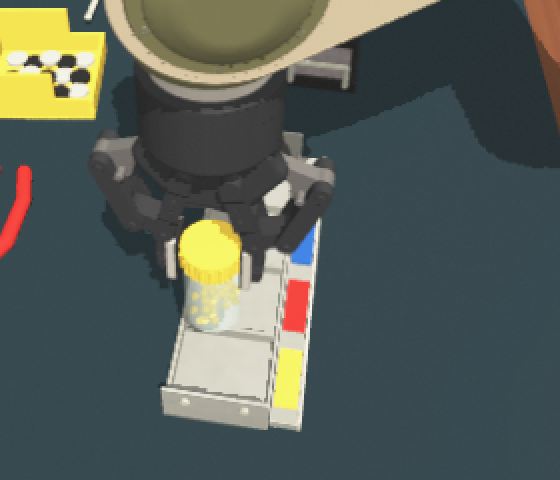

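```bash
python3 -m jog '[{"linear":[0,-0.1,-0.01],"rotation":[0.01,0.012,0],"grip":30},{"linear":[0,-0.2,-0.02],"rotation":[0.02,0.012,0],"grip":30},{"linear":[0,-0.31,-0.03],"rotation":[0.02,0.012,0],"grip":30},{"linear":[0,-0.42,-0.04],"rotation":[0.02,0.012,0],"grip":30},{"linear":[0,-0.53,-0.06],"rotation":[0.02,0.012,0],"grip":30},{"linear":[0,-0.64,-0.08],"rotation":[0.02,0.012,0],"grip":30},{"linear":[0,-0.75,-0.1],"rotation":[0.02,0.012,0],"grip":30},{"linear":[0,-0.86,-0.12],"rotation":[0.02,0.012,0],"grip":30},{"linear":[0,-0.94,-0.14],"rotation":[0.02,0.012,0],"grip":30},{"linear":[0,-0.98,-0.15],"rotation":[0.02,0.012,0],"grip":30},{"linear":[0,-0.98,-0.15],"rotation":[0.02,0.012,0],"grip":30}]' && python3 -c "
from h import *
plan(492.2,-88,49,-0.072)"
```

```text
time_s: 24.3
eef_pos: [493.7, -37.4, 111.7]
ee_rot: [0.704, 0.028, 0.709, -0.025]
force: [0.5, -0.4, -1.0]
grip_width: 0.431
t 24.3 pos [493.7 -37.4 111.7] grip 0.431 F [ 0.5 -0.4 -1. ] LIN [ 0.208 -0.169  0.009] ROT [-0.005 -0.014 -0.007]
```

```bash
python3 -m jog '[{"linear":[0,-0.08,0],"rotation":[0,-0.01,0],"grip":30},{"linear":[0,-0.15,0.005],"rotation":[0,-0.01,0],"grip":30},{"linear":[0,-0.169,0.009],"rotation":[0,-0.01,0],"grip":30},{"linear":[0,-0.169,0.009],"rotation":[0,-0.01,0],"grip":30},{"linear":[0.04,-0.169,0.009],"rotation":[0,-0.01,0],"grip":30},{"linear":[0.1,-0.169,0.009],"rotation":[0,-0.01,0],"grip":30},{"linear":[0.17,-0.169,0.009],"rotation":[0,-0.01,0],"grip":30},{"linear":[0.2,-0.169,0.009],"rotation":[0,-0.01,0],"grip":30},{"linear":[0.21,-0.169,0.009],"rotation":[0,-0.01,0],"grip":30},{"linear":[0.21,-0.169,0.009],"rotation":[0,-0.01,0],"grip":30},{"linear":[0.21,-0.169,0.009],"rotation":[0,-0.01,0],"grip":30}]'; python3 - <<'E'
from h import *
plan(492.2,-88,43,-0.072)
p,d=capture("scene"); cv2.imwrite("pics/sc15.png",p[130:270,90:290,::-1].repeat(3,0).repeat(3,1))
E
```

```text
time_s: 25.22
eef_pos: [492.6, -87.7, 49.2]
ee_rot: [0.706, 0.027, 0.707, -0.025]
force: [-0.2, -0.1, -1.1]
grip_width: 0.434
t 25.22 pos [492.6 -87.7  49.2] grip 0.434 F [-0.2 -0.1 -1.1] LIN [ 0.021 -0.001 -0.001] ROT [-0.004 -0.002 -0.006]
```

View pics/sc15.png

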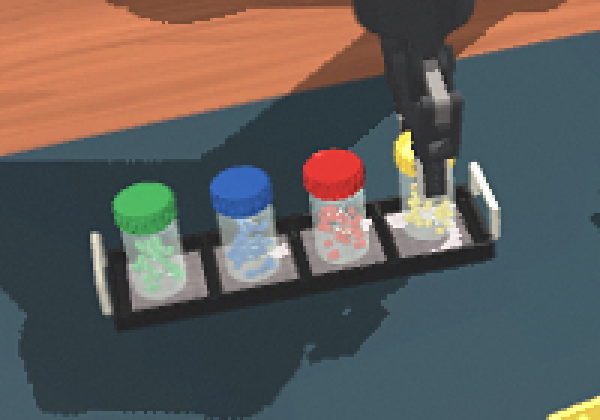

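```bash
python3 -m jog '[{"linear":[0.01,0,0],"rotation":[0,0,0],"grip":30},{"linear":[0.017,0,0],"rotation":[0,0,0],"grip":30},{"linear":[0.02,0,0],"rotation":[0,0,0],"grip":30},{"linear":[0.02,0,0],"rotation":[0,0,0],"grip":30},{"linear":[0.02,0,0],"rotation":[0,0,0],"grip":30}]'; python3 -m jog '[{"linear":[0.003,0,0],"rotation":[0,0,0],"grip":30},{"linear":[0.003,0,0],"rotation":[0,0,0],"grip":30}]'
```

```text
time_s: 25.68
eef_pos: [492.9, -87.9, 43.7]
ee_rot: [0.707, 0.027, 0.707, -0.025]
force: [-0.3, -0.4, 3.5]
grip_width: 0.431
time_s: 25.85
eef_pos: [493.0, -88.0, 43.6]
ee_rot: [0.707, 0.027, 0.706, -0.025]
force: [-3.8, -0.2, 9.8]
grip_width: 0.434
```

```bash
python3 -m jog '[{"linear":[0,0,0],"rotation":[0,0,0],"grip":42},{"linear":[0,0,0],"rotation":[0,0,0],"grip":50},{"linear":[0,0,0],"rotation":[0,0,0],"grip":60},{"linear":[0,0,0],"rotation":[0,0,0],"grip":75},{"linear":[0,0,0],"rotation":[0,0,0],"grip":85},{"linear":[0,0,0],"rotation":[0,0,0],"grip":85},{"linear":[-0.05,0,0],"rotation":[0,0,0],"grip":85},{"linear":[-0.15,0,0],"rotation":[0,0,0],"grip":85},{"linear":[-0.25,0,0],"rotation":[0,0,0],"grip":85},{"linear":[-0.4,0,0],"rotation":[0,0,0],"grip":85},{"linear":[-0.5,0,0],"rotation":[0,0,0],"grip":85},{"linear":[-0.5,0,0],"rotation":[0,0,0],"grip":85},{"linear":[-0.5,0,0],"rotation":[0,0,0],"grip":85}]'; python3 - <<'E'
from h import *
plan(492,-88,200)
for n in ["scene","side"]:
    p,d=capture(n); cv2.imwrite(f"pics/{n}16.png",p[:,:,::-1])
    P=cloud(calibration(n),d)
    for k in HUE:
        m=cmask(p,k)&(P[...,2]>66)&(P[...,2]<82)&(P[...,1]<20)&(P[...,1]>-320)&(P[...,0]>400)&(P[...,0]<600)
        if m.sum()>20: print(n,k,P[m].mean(0).round(1),m.sum())
E
```

```text
time_s: 26.93
eef_pos: [493.4, -88.6, 194.8]
ee_rot: [0.708, 0.027, 0.705, -0.026]
force: [0.7, -1.0, -1.3]
grip_width: 0.995
t 26.93 pos [493.4 -88.6 194.8] grip 0.995 F [ 0.7 -1.  -1.3] LIN [-0.017  0.002 -0.005] ROT [-0.028  0.007 -0.003]
scene red [ 491.5 -148.1   71.3] 211
scene yellow [504.8 -90.3  68.9] 51
scene green [ 482.  -270.7   71.3] 216
scene blue [ 487.1 -208.8   71.4] 213
side red [ 487.4 -143.7   71.8] 200
side yellow [492.8 -83.4  71.7] 224
side green [ 477.2 -267.    70.7] 143
side blue [ 483.  -203.8   71.6] 167
```

View pics/scene16.png

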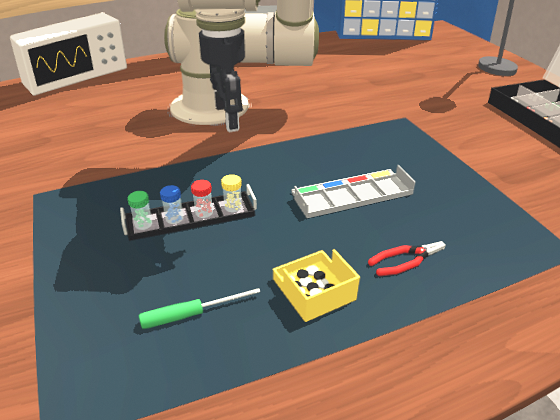

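View pics/side16.png

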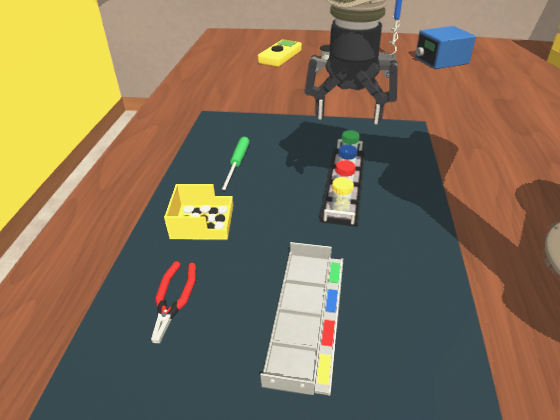

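```bash
python3 -c "
from rig import *
print(finish_job())"
```

```text
the job is handed in; nothing more can be done
None
```

All four jars now stand in the black bench rack, one per bay. Left to right from the robot they read yellow, red, blue, green, the same order as the chips on the storage rack. I moved them one at a time, gripping across the row. Each was lowered until contact showed on the force reading (about 6–10 N), then released. The job was handed in at about 27 s on the clock.

**Last checks:** in the final scene and side pictures the jars look upright and the gripper is clear, 195 mm up and open. The pliers, screwdriver and bin look unmoved by eye; I did not measure them.

**Disagreements:**
- The two fixed cameras differ by about 4–5 mm on the red, blue and green cap positions, which is well inside the bays.
- For yellow, the scene camera's x reading (505 mm) disagrees with the side camera (493 mm). It rests on a small, partial colour patch, so I discounted it; the release position and the pictures agree with the side camera.

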